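# Hold down the spring catch and slide the weight stand's keeper bar open

### The arm

A 6-joint arm with a two-finger parallel gripper is mounted at the origin on the work surface. World frame = base frame: x ahead of the robot, y to its left, z up, the work surface at z = 0. Lengths are in m, angles in rad, forces in N, time in s.
With the tool pointing down it reaches from about 0.35 to 0.85 m from the base axis. Payload 8.1 kg.
Tool frame: the origin (TCP) lies between the finger pads; the fingertips stand 22 mm ahead of it and the grasp point (between the pads) lies 3 mm ahead of it; z points along the fingers, y is the line along which they close (so a half turn about z gives the same grasp; the last joint's range is limited). The gripper opens to 85 mm and grips with 20 to 120 N. Pads are 22 mm wide; open, the fingers measure 114 mm over their backs; the gripper's body (76 mm by 85 mm) begins 54 mm behind the grasp point. The pads swing forward as they close: fully open they stand 13 mm farther back than shut.
Start: joints at [1.082, 0.13, 1.488, -0, 1.523, -0.085], TCP at [0.236, 0.552, 0.253] pointing down, gripper open.
Joint ranges: [-2.96, 2.96], [-0.89, 2.26], [0.02, 2.5], [-1.34, 4.48], [0, 2.73], [-2.66, 2.66]. Speed limits (rad/s): [2.39, 2.39, 2.79, 3.14, 3.14, 3.14].

### API

Orientations are given as a unit quaternion [x, y, z, w].
In Python, from plant import robot gives the robot as it stands. The module is installed in compiled form; this text tells all that it offers.
- The arm moves only by the tool jog_arm, never from a script. Its argument "targets" is a list of rows, each a list of 2 entries, a list of its own where there are three numbers: the shift along the tool's x, y, z in cm, then the turn about the tool's z in degrees. In form: [[[x, y, z], turn], ...]. A call has 1 to 12 rows; each row shifts and turns the commanded pose from where the row before left it, along the tool's axes as they then stand; what a row does not reach is not made up. A row lasts 1/10 s, in which the tool goes at most 50 mm and 8.59 degrees, less where a joint would pass 70% of its speed; a pose out of reach is approached as far as the arm can. A call with a gripper value outside its range is refused whole. "hand" is the opening, from 0 (shut) to 1 (fully open), set as the call begins (left out, the last holds). The fingers move at their own pace and stop on an object; "force" is the grip in N (left out, the last holds). Time passes only in rows, so rows that do not move let the fingers close. It gives the time, the measured TCP pose, the force, the opening and the grip force at its end, in the units of the state.
- robot.get_obs(): the state, without advancing time (a new reading comes with each control period).
- robot.read_camera(name): name is "scene" or "top" or "wrist"; returns (picture, depth): 400x640x3 uint8, red, green, blue; 400x640 float32, m along the optical axis (not along the pixel's ray), 0 where there is no reading.
- robot.camera_params(name): a dict with "fx", "fy", "cx", "cy" (pixels), "xyz" and "orientation" of the camera in the world. Camera axes: x right, y down, z forward; pixel columns grow to the right and rows downward; lengths in m; the calibration is good to about 2 mm. A picture is of the moment at which its call begins: read the wrist's pose just before it. camera_params takes no time and is no camera call; for the wrist camera it gives the pose at the moment of the call.
- robot.close_job(): hands the job in; it is judged then, once.
Trained networks look in the newest picture that a camera, given by its name, has taken for a name from the list of things; names that differ only in an ending like _2 or _b are one class to them, and where a whole thing is asked for, a point or a joint stands for the part that bears it (a point fixed in the world has none). Each returns a list of dicts, best first, with "score" (0 to 1); they miss things now and then, are a little off and sometimes report something else, mostly with a low value. They report only what shows in the picture. A call takes as long as a camera call.
- robot.look_for(camera, thing): "bbox" ([left, top, width, height] in pixels, round what is visible of it).
- robot.outline_of(camera, thing): "mask" (400x640 bool, what is visible of it) and "bbox" ([left, top, width, height] in pixels, round what is visible of it).
The state is a dict: "clock": time; "qpos": joint angles; "qvel": joint speeds; "joint_efforts": joint torques, N m; "tool_pos": TCP position; "ee_rot": TCP orientation; "ft_force": force on the tool from outside, world axes, zero at the start; "wrist_torque": the same for the moment, N m; "gripper_width": opening from 0.0 (shut) to 1.0 (fully open); "grip_force": force on a finger pad.
Only numpy, scipy, OpenCV 4.12 (cv2) and the standard library are available. Lean on these libraries where they do the work, as an engineer would, in place of code of your own. Each camera call takes 0.05 s, during which the arm holds its last target. There are 200 camera calls.

### The job

Open the keeper bar of the lead weight stand: press the spring catch's long thumb plate down with the fingertips and, keeping it down, push the bar's upright lug along over the catch until the bar is fully open against its end stop. Then let go, so that the catch springs fully up behind the lug and locks the bar open. Leave the five weights standing in their slots and everything else where it is.

Things in the scene. Friction and masses are not known exactly. Their poses are not given: they have to be found in the camera images.
- stand: Fixed grey steel stand, base 130 x 300 x 12 mm. Origin on the shelf under it; x from the thumb plate's side to the weights' side, y along the stand, the way the keeper bar opens, z up. Base spans x -85 to 45, y -150 to 150 mm. Slotted rack with weights at x 0 to 32, up to 68 mm high; keeper bar at x -12 to -4, up to 44 mm high but for its lug; catch at x -75 to -16 mm.
- keeper (a joint): Slide of the keeper bar, m: 0 = closed (its five teeth before the slots), grows along the stand's +y to 0.051 = fully open at its end stop. Starts at 0 to 0.006. Friction about 2 N; stays where left, cannot be lifted. With the catch up, the lug meets the catch's stop block at 0.008 and goes no farther.
- lug (a point): Centre of the lug's -y face, the face to push, over the thumb plate's middle (stand frame x -53, y -25 mm + joint keeper, z 53 mm); moves with the bar. The lug is an upright flat steel crosspiece on the bar, sticking out over the thumb plate: x -75 to -4 mm, 10 mm thick along y, z 43 to 63 mm, so 3 mm above the raised plate.
- catch (a joint): How far the spring catch is pressed down, m: 0 = up, 0.014 = down on its hard stop. Spring force 3 N at first, 6 N at 7 mm, 9 N fully down. From 7 mm down the lug can slide over its stop block, and then keeps it 7 mm down. Once the bar is beyond 0.047 and the catch is let go, the block springs up behind the lug and locks the bar open.
- plate (a point): Centre of the top of the catch's flat thumb plate, moves with it: stand frame x -53, y -17.5, z 40 mm when up. Plate 45 mm (x) by 95 mm (y, -65 to 30 mm). It goes straight down wherever pressed, as one piece with the stop block; a fingertip can slide along it.
- cone: Loose chrome hub centering cone, base 88 mm wide, 70 mm high, 0.9 kg; origin at the centre of its underside. A bystander.
- tray: Loose green plastic valve cap tray 75 x 110 x 22 mm; origin at the centre of its underside. A bystander.
- scraper: Loose zinc weight scraper lying flat, about 175 mm long along its y (from -85 to +90 mm), 34 mm wide, 14 mm thick. A bystander.
- weight1: Loose clip-on lead weight, 18 x 9 x 30 mm, upright in the stand's slot at y -68 mm; origin at the centre of its foot. To be left standing.
- weight2: Loose clip-on lead weight, 18 x 9 x 36 mm, upright in the stand's slot at y -34 mm; origin at the centre of its foot. To be left standing.
- weight3: Loose clip-on lead weight, 18 x 9 x 42 mm, upright in the stand's slot at y 0 mm; origin at the centre of its foot. To be left standing.
- weight4: Loose clip-on lead weight, 18 x 9 x 48 mm, upright in the stand's slot at y 34 mm; origin at the centre of its foot. To be left standing.
- weight5: Loose clip-on lead weight, 18 x 9 x 54 mm, upright in the stand's slot at y 68 mm; origin at the centre of its foot. To be left standing.
- block (a point): Centre of the top of the catch's raised stop block, moves with it: stand frame x -24, y 7.5, z 50 mm when up. The block, 16 mm (x) by 29 mm (y), stands at the plate's edge by the bar, 10 mm higher than the plate, in the lug's way.

How it is judged:
On the way, in this order (a step that is already met when the one before it is completed fails the run):
1. the catch is pressed down while the keeper bar is still on the closed side of it (value of joint catch above 0.007 m and value of joint keeper below 0.012 m), for 0.05 s.
2. the lug is over the catch's stop block, the catch being down (value of joint catch above 0.005 m and value of joint keeper between 0.02 and 0.046 m).
At the end, for the whole second after the job is handed in: The keeper bar is open beyond 47.5 mm of its 51 mm and at rest, the catch has sprung up to within 2 mm of its top position behind the lug, the five weights stand upright (within 0.3 rad) in their slots within 12 mm of where they were, and cone, tray and scraper are within 30 mm of where they were (value of joint keeper above 0.0475 m and value of joint catch below 0.002 m and velocity of joint keeper below 0.01 m/s and distance of each of weight1, weight2, weight3, weight4, weight5 from where it was at the start of the episode below 0.012 m and angle between each of weight1, weight2, weight3, weight4, weight5's own z axis and vertical below 0.3 rad and distance of each of cone, tray, scraper from where it was at the start of the episode below 0.03 m); the robot touches nothing.
It fails at once if a lead weight is lifted, knocked or taken out of its slot (moved over 12 mm) (distance of any of weight1, weight2, weight3, weight4, weight5 from where it was at the start of the episode above 0.012 m).
It fails at once if the cone, tray or scraper is moved more than 30 mm or lifted (distance of any of cone, tray, scraper from where it was at the start of the episode above 0.03 m).
It also fails if it takes over 38 s, if anything falls off the work surface, if the arm or the gripper's body presses on something with over 40 N, if the wrist force passes 120 N, or if a joint passes its speed limit or range.

## Working session

There is one attempt and no reset: what is moved stays moved. The work goes in short steps, Python scripts to look and compute and a tool call to move; the robot and the scene stay as the last step left them, time stands still between calls to the robot, and variables do not carry over. Pictures are saved under pics/ and viewed, at most 10 in all, crops included, and the job is handed in when it is done.

Besides the shell and the picture viewer there is one more tool, called after "Request:" as a command line: name --argument value ..., lists and objects as JSON in quotes. jog_arm: Moves the arm, as the interface text tells. Its arguments: {"type":"object","properties":{"targets":{"type":"array"},"hand":{"type":"number"},"force":{"type":"number"}},"required":["targets"]}

```bash
mkdir -p pics; cat > h.py <<'E'
import numpy as np,cv2
from plant import robot
from scipy.spatial.transform import Rotation as R
def cloud(cam,d,p=None):
    p=p or robot.camera_params(cam)
    v,u=np.mgrid[0:400,0:640]
    P=np.stack([(u-p['cx'])/p['fx']*d,(v-p['cy'])/p['fy']*d,d],-1)
    return P@R.from_quat(p['orientation']).as_matrix().T+np.array(p['xyz'])
E
python3 - <<'E'
from h import *
o=robot.get_obs();print(o['clock'],o['tool_pos'],o['ee_rot'],o['gripper_width'])
ims=[]
for c in ['top','scene']:
    im,d=robot.read_camera(c);np.savez(f'/tmp/{c}.npz',im=im,d=d)
    p=robot.camera_params(c);print(c,p)
    W=cloud(c,d,p)
    cv2.imwrite(f'pics/{c}.png',im[:,:,::-1])
    for t in ['stand','lug','plate','block','keeper','cone','tray','scraper']:
        for m in robot.outline_of(c,t)[:1]:
            k=m['mask']&(d>0);q=W[k]
            print(t,round(m['score'],2),m['bbox'],np.median(q,0).round(3) if len(q) else 0, np.percentile(q[:,2],95).round(3) if len(q) else 0)
            np.save(f'/tmp/{c}_{t}.npy',m['mask'])
E
```

```text
0.0 [0.23550696 0.551312   0.25227857] [ 2.00541645e-01  9.79684779e-01 -8.50868788e-04 -2.43735266e-04] 1.0024396695293183
top {'fx': 449.7106488726615, 'fy': 449.7106488726615, 'cx': 320.4784565517026, 'cy': 193.51978332469932, 'xyz': array([0.3266326 , 0.00867067, 1.27124731]), 'orientation': array([-0.69713778,  0.71146487, -0.06253668,  0.06249647])}
stand 0.59 [270.7, 147.8, 108.3, 56.8] [ 0.597 -0.007  0.014] 0.051
lug 0.59 [298.2, 162.9, 56.8, 26.7] [ 0.611 -0.024  0.04 ] 0.065
plate 0.81 [320.2, 172.9, 31.8, 24.9] [ 0.575 -0.02   0.041] 0.052
block 0.76 [318.2, 173.0, 33.9, 21.8] [ 0.576 -0.02   0.041] 0.051
keeper 0.64 [293.0, 166.6, 62.4, 24.5] [ 0.611 -0.024  0.036] 0.064
cone 0.66 [169.2, 159.5, 29.0, 28.8] [0.607 0.389 0.036] 0.071
tray 0.7 [445.1, 173.9, 47.3, 43.3] [ 0.539 -0.416  0.005] 0.022
scraper 0.65 [337.0, 248.5, 60.7, 21.5] [ 0.37  -0.125  0.012] 0.017
scene {'fx': 368.32247223758736, 'fy': 368.32247223758736, 'cx': 318.6580213628599, 'cy': 192.75904264684738, 'xyz': array([ 1.09794752, -0.30571592,  0.69680483]), 'orientation': array([ 0.79524104,  0.47982103, -0.19012265, -0.31814595])}
stand 0.66 [264.5, 176.1, 124.6, 91.6] [ 0.621 -0.037  0.012] 0.051
plate 0.68 [296.7, 189.2, 44.2, 34.0] [ 0.58  -0.04   0.039] 0.049
block 0.69 [296.2, 191.7, 42.4, 25.7] [ 0.58  -0.041  0.039] 0.049
keeper 0.68 [305.1, 189.7, 52.2, 41.5] [ 0.614 -0.031  0.042] 0.062
cone 0.82 [447.1, 146.0, 32.2, 33.5] [0.631 0.381 0.032] 0.068
tray 0.56 [120.4, 244.9, 66.1, 36.3] [ 0.536 -0.417  0.007] 0.021
scraper 0.87 [224.7, 156.2, 59.4, 31.8] [ 0.376 -0.132  0.01 ] 0.014
```

```bash
python3 - <<'E'
from h import *
z=np.load('/tmp/top.npz');im,d=z['im'],z['d'];W=cloud('top',d)
k=(W[...,2]>.007)&(W[...,2]<.09)&(abs(W[...,0]-.6)<.16)&(abs(W[...,1])<.22)&(d>0)
n,l,s,c=cv2.connectedComponentsWithStats(k.astype(np.uint8))
i=1+s[1:,4].argmax();Q=W[l==i]
r=cv2.minAreaRect((Q[:,:2]*1000).astype(np.float32));print(s[i],r,Q[:,2].max())
for (lo,hi) in [(.036,.045),(.046,.054),(.058,.072)]:
    q=Q[(Q[:,2]>lo)&(Q[:,2]<hi)];print(lo,len(q),cv2.minAreaRect((q[:,:2]*1000).astype(np.float32)))
a=cv2.resize(im[120:230,230:420],None,fx=4,fy=4,interpolation=cv2.INTER_CUBIC)
cv2.imwrite('pics/c1.png',a[:,:,::-1])
E
```

```text
[ 271  146  110   61 4587] ((604.7940673828125, -7.3655548095703125), (134.40740966796875, 300.05145263671875), 8.999539375305176) 0.07131759604709309
0.036 617 ((595.6627197265625, 17.845687866210938), (102.56512451171875, 240.1641387939453), 8.359702110290527)
0.046 249 ((602.2018432617188, -7.52484130859375), (106.87347412109375, 188.2275390625), 8.826525688171387)
0.058 140 ((609.95654296875, 4.833763122558594), (133.57972717285156, 55.13126754760742), 55.69873809814453)
```

View pics/c1.png

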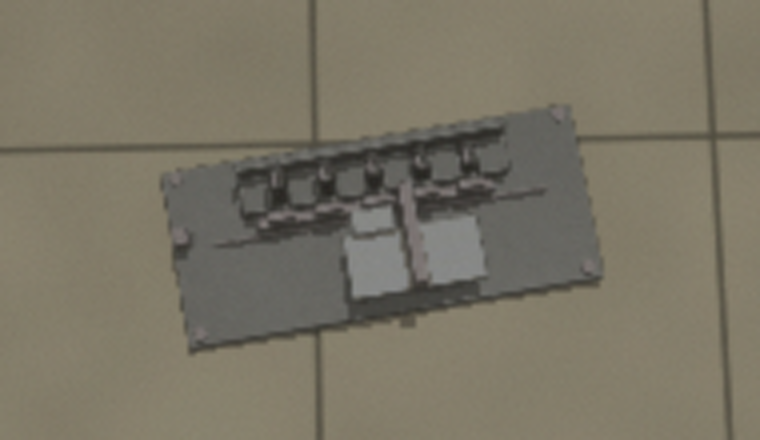

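View pics/scene.png

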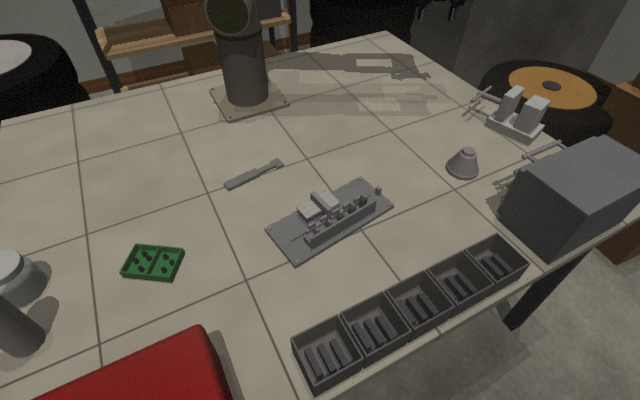

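The stand lies with +y roughly along world +y, at a yaw of about 9°. In the crop, the lug is at (413,230), the free plate half at (455,248) on its -y side, and the block at (375,218). The scene view shows the way there is clear. I'll move above the plate.

Request:
jog_arm --targets '[[[-2.76, -2.12, 0], 0], [[-2.76, -2.12, 0], 0], [[-2.76, -2.12, 0], 0], [[-2.76, -2.12, 0], 0], [[-2.76, -2.12, 0], 0], [[-2.76, -2.12, 0], 0], [[-2.76, -2.12, 0], 0], [[-2.76, -2.12, 0], 0], [[-2.76, -2.12, 0], 0], [[-2.76, -2.12, 0], 0]]' --hand 0

```text
clock: 1.9
tool_pos: [0.4067, 0.2471, 0.2535]
ee_rot: [0.2, 0.98, 0.0, 0.0]
ft_force: [1.7, -0.6, -0.2]
gripper_width: -0.001
grip_force: 0.0
```

Request:
jog_arm --targets '[[[-2.76, -2.12, 0], 0], [[-2.76, -2.12, 0], 0], [[-2.76, -2.12, 0], 0], [[-2.76, -2.12, 0], 0], [[-2.76, -2.12, 0], 0], [[-2.76, -2.12, 0], 0], [[-2.76, -2.12, 0], 0], [[-2.76, -2.12, 0], 0], [[-2.76, -2.12, 0], 0], [[-2.76, -2.12, 0], 0]]'

```text
clock: 2.9
tool_pos: [0.5773, -0.0564, 0.2534]
ee_rot: [0.201, 0.98, 0.0, 0.0]
ft_force: [-0.6, 1.1, -0.2]
gripper_width: -0.002
grip_force: 0.0
```

Request:
jog_arm --targets '[[[0, 0, 0], 7.25], [[0, 0, 0], 7.25], [[0, 0, 0], 7.25], [[0, 0, 0], 7.25], [[0, 0, 0], 7.25], [[0, 0, 0], 7.25], [[0, 0, 0], 7.25], [[0, 0, 0], 7.25], [[0, 0, 0], 0], [[0, 0, 0], 0]]'

```text
clock: 3.9
tool_pos: [0.5767, -0.055, 0.2533]
ee_rot: [0.649, 0.761, 0.0, 0.0]
ft_force: [0.2, 0.6, 0.8]
gripper_width: -0.002
grip_force: 0.0
```

```bash
cat > w.py <<'E'
from h import *
import sys
o=robot.get_obs();p=robot.camera_params('wrist');im,d=robot.read_camera('wrist')
M=R.from_quat(o['ee_rot']).as_matrix()
print(o['clock'],o['tool_pos'],M.round(3).tolist(),o['ft_force'],o['gripper_width'],p['xyz'])
W=cloud('wrist',d,p);np.savez('/tmp/w.npz',W=W,im=im)
cv2.imwrite(f'pics/{sys.argv[1]}.png',im[:,:,::-1])
for t in ['plate','block','lug','keeper','stand']:
    for m in robot.outline_of('wrist',t)[:1]:
        q=W[m['mask']&(d>0)];print(t,m['score'],m['bbox'],np.median(q,0).round(4),np.percentile(q,[3,97],0).round(3).tolist());np.save(f'/tmp/w_{t}.npy',m['mask'])
E
python3 w.py w1
```

```text
3.9 [ 0.57674824 -0.05500149  0.25331091] [[-0.158, 0.987, 0.0], [0.987, 0.158, -0.0], [-0.0, 0.0, -1.0]] [0.15276176 0.60618128 0.83525892] -0.0018398286346369194 [0.56226971 0.02962235 0.37252144]
plate 0.94 [295.3, 111.8, 56.8, 82.1] [ 0.5745 -0.015   0.0386] [[0.548, -0.074, 0.037], [0.601, 0.015, 0.049]]
block 0.98 [294.9, 112.1, 59.1, 82.6] [ 0.5744 -0.0149  0.0386] [[0.548, -0.074, 0.037], [0.601, 0.015, 0.049]]
lug 0.62 [295.3, 55.0, 70.3, 149.2] [ 0.6046 -0.0225  0.0426] [[0.555, -0.074, 0.02], [0.623, 0.073, 0.062]]
keeper 0.95 [298.1, 56.2, 63.9, 151.4] [ 0.6048 -0.022   0.0425] [[0.556, -0.075, 0.023], [0.622, 0.071, 0.062]]
stand 0.92 [289.3, 0.5, 123.3, 249.1] [0.5948 0.0178 0.0113] [[0.532, -0.143, 0.009], [0.66, 0.127, 0.052]]
```

View pics/w1.png

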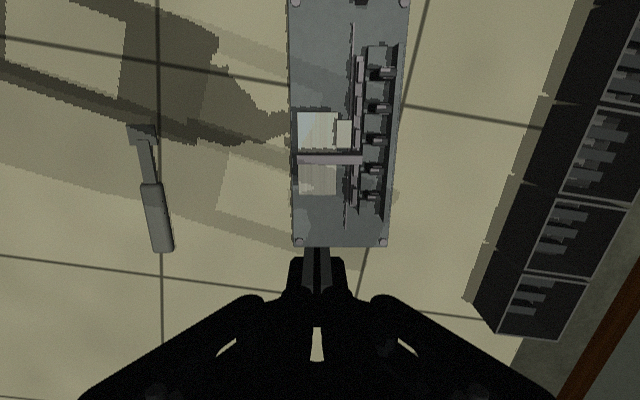

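The wrist view shows the stand upright in the picture: lug at rows 152-165, free plate part at (318,180), block at (345,133). I'll work out the tool-frame offsets from the depth.

```bash
python3 - <<'E'
from h import *
z=np.load('/tmp/w.npz');W=z['W'].copy()
o=robot.get_obs();M=R.from_quat(o['ee_rot']).as_matrix();T=o['tool_pos']
L=(W-T)@M*1000   # tool coords mm
w=W[...,2]
roi=np.zeros(w.shape,bool);roi[100:210,285:375]=1
pl=roi&np.load('/tmp/w_plate.npy')&(w>.034)&(w<.043)
lug=roi&(w>.057)&(w<.068)&(np.mgrid[0:400,0:640][1]<360)&(np.mgrid[0:400,0:640][0]>140)&(np.mgrid[0:400,0:640][0]<172)
for n,k in (('plate',pl),('lug',lug)):
    q=L[k];print(n,k.sum(),np.percentile(q,[1,5,50,95,99],0).round(1).tolist(),w[k].mean(),cv2.minAreaRect(q[:,:2].astype(np.float32)))
E
```

```text
plate 2770 [[-21.5, -22.9, 213.0], [-17.8, -21.1, 213.6], [35.2, -1.3, 214.8], [68.9, 18.9, 216.1], [71.9, 21.0, 216.7]] 0.03845248185971954 ((24.819698333740234, 5.36247444152832), (95.47877502441406, 58.10040283203125), 1.3259458541870117)
lug 631 [[20.4, -23.0, 190.0], [20.6, -19.9, 190.7], [25.1, 10.0, 191.9], [29.7, 41.0, 194.9], [29.8, 43.9, 196.1]] 0.06116692234452155 ((25.154850006103516, 10.551689147949219), (9.752677917480469, 67.6067886352539), 0.00885628629475832)
```

Request:
jog_arm --targets '[[[0, 0, 3], 0], [[0, 0, 3], 0], [[0, 0, 3], 0], [[0, 0, 3], 0], [[0, 0, 3], 0], [[0, 0, 2], 0], [[0, 0, 1], 0], [[0, 0, 0.5], 0], [[0, 0, 0], 0], [[0, 0, 0], 0]]'

```text
clock: 5.2
tool_pos: [0.5777, -0.0552, 0.0697]
ee_rot: [0.65, 0.76, 0.0, 0.001]
ft_force: [0.7, -0.4, -0.2]
gripper_width: -0.005
grip_force: 0.0
```

Request:
jog_arm --targets '[[[0, 0, 0.3], 0], [[0, 0, 0.3], 0], [[0, 0, 0.2], 0], [[0, 0, 0], 0], [[0, 0, 0], 0]]'

```text
clock: 5.7
tool_pos: [0.5772, -0.0551, 0.0607]
ee_rot: [0.65, 0.76, 0.0, 0.0]
ft_force: [1.6, -1.0, 2.9]
gripper_width: 0.001
grip_force: 1.3
```

Request:
jog_arm --targets '[[[0, 0, 0.3], 0], [[0, 0, 0.3], 0], [[0, 0, 0.3], 0], [[0, 0, 0.1], 0], [[0, 0, 0], 0], [[0, 0, 0], 0]]'

```text
clock: 6.3
tool_pos: [0.5772, -0.0551, 0.0507]
ee_rot: [0.65, 0.76, 0.0, 0.0]
ft_force: [0.2, -0.4, 7.2]
gripper_width: -0.002
grip_force: 3.4
```

Request:
jog_arm --targets '[[[0.5, 0, 0], 0], [[0.5, 0, 0], 0], [[0.5, 0, 0], 0], [[0.5, 0, 0], 0], [[0.5, 0, 0], 0], [[0.5, 0, 0], 0], [[0, 0, 0], 0]]'

```text
clock: 7.0
tool_pos: [0.5729, -0.0261, 0.051]
ee_rot: [0.65, 0.76, 0.0, 0.001]
ft_force: [1.0, -3.7, 6.5]
gripper_width: -0.002
grip_force: 3.4
```

Request:
jog_arm --targets '[[[0.5, 0, 0], 0], [[0.5, 0, 0], 0], [[0.5, 0, 0], 0], [[0.5, 0, 0], 0], [[0.4, 0, 0], 0], [[0, 0, 0], 0], [[0, 0, 0], 0]]'

```text
clock: 7.7
tool_pos: [0.5693, -0.0024, 0.051]
ee_rot: [0.65, 0.76, 0.0, 0.001]
ft_force: [0.8, -2.4, 7.2]
gripper_width: 0.005
grip_force: 3.4
```

Now I'll go on gently to the end stop, watching the force.

Request:
jog_arm --targets '[[[0.1, 0, 0], 0], [[0.1, 0, 0], 0], [[0.1, 0, 0], 0], [[0, 0, 0], 0]]'

```text
clock: 8.1
tool_pos: [0.5689, -0.0, 0.051]
ee_rot: [0.65, 0.76, -0.0, 0.001]
ft_force: [0.1, -5.6, 5.9]
gripper_width: 0.001
grip_force: 4.1
```

Request:
jog_arm --targets '[[[0.1, 0, 0], 0], [[0, 0, 0], 0], [[0, 0, 0], 0]]'

```text
clock: 8.4
tool_pos: [0.5688, 0.0009, 0.051]
ee_rot: [0.65, 0.76, -0.0, 0.001]
ft_force: [1.0, -6.3, 6.6]
gripper_width: 0.004
grip_force: 4.7
```

Request:
jog_arm --targets '[[[0.1, 0, 0], 0], [[0.1, 0, 0], 0], [[0.1, 0, 0], 0], [[0, 0, 0], 0], [[0, 0, 0], 0]]'

```text
clock: 8.9
tool_pos: [0.5688, 0.0012, 0.0512]
ee_rot: [0.651, 0.759, -0.001, 0.003]
ft_force: [2.3, -19.5, 5.5]
gripper_width: -0.004
grip_force: 11.1
```

At the end stop: the force has risen to 19 N with no further travel. I'll back off a little, then lift straight up.

Request:
jog_arm --targets '[[[-0.3, 0, 0], 0], [[-0.3, 0, 0], 0], [[0, 0, 0], 0], [[0, 0, -0.5], 0], [[0, 0, -1], 0], [[0, 0, -2], 0], [[0, 0, -3], 0], [[0, 0, -4], 0], [[0, 0, -4], 0], [[0, 0, -4], 0], [[0, 0, 0], 0], [[0, 0, 0], 0]]'

```text
clock: 10.1
tool_pos: [0.5686, -0.0007, 0.2364]
ee_rot: [0.65, 0.76, 0.001, 0.001]
ft_force: [-0.2, -0.1, -1.4]
gripper_width: 0.002
grip_force: 0.0
```

```bash
python3 w.py w2; python3 - <<'E'
import numpy as np,cv2
z=np.load('/tmp/w.npz');W=z['W'];a=z['im']
from h import *
Q=(W-[.6245,-.0043,0])@R.from_euler('z',9,degrees=True).as_matrix()*1000
for n,b in (('lug',(-72,-35,0,60,56,70)),('plate',(-72,-35,-60,20,22,45)),('block',(-31,-18,-5,20,30,58))):
    k=(Q[...,0]>b[0])&(Q[...,0]<b[1])&(Q[...,1]>b[2])&(Q[...,1]<b[3])&(Q[...,2]>b[4])&(Q[...,2]<b[5])
    q=Q[k];print(n,len(q),np.percentile(q,[3,50,97],0).round(1).tolist() if len(q) else '')
cv2.imwrite('pics/w2c.png',cv2.resize(a[0:300,220:440],None,fx=2,fy=2)[:,:,::-1])
E
```

```text
10.1 [ 0.56863422 -0.00071996  0.23644026] [[-0.154, 0.988, 0.002], [0.988, 0.154, -0.0], [-0.001, 0.002, -1.0]] [-0.20676688 -0.11850018 -1.43502276] 0.0017121534334335051 [0.55425118 0.08400397 0.35560359]
plate 0.64 [295.7, 172.1, 53.2, 70.3] [ 0.5753 -0.0259  0.0386] [[0.55, -0.073, 0.037], [0.601, 0.009, 0.049]]
block 0.64 [295.3, 174.0, 54.2, 71.5] [ 0.5755 -0.0264  0.0386] [[0.55, -0.072, 0.037], [0.6, 0.008, 0.049]]
lug 0.92 [293.9, 58.1, 72.3, 155.9] [0.5978 0.026  0.0424] [[0.549, -0.026, 0.016], [0.616, 0.121, 0.062]]
keeper 0.71 [294.6, 58.9, 68.5, 157.4] [0.5978 0.0256 0.0425] [[0.548, -0.026, 0.022], [0.616, 0.12, 0.062]]
stand 0.85 [285.1, 46.1, 125.6, 241.0] [0.5933 0.0376 0.0114] [[0.53, -0.123, 0.009], [0.66, 0.135, 0.06]]
lug 373 [[-70.3, 26.9, 56.6], [-53.9, 32.0, 61.3], [-36.5, 36.3, 62.7]]
plate 2095 [[-70.9, -57.4, 37.2], [-53.8, -17.5, 38.5], [-36.0, 17.9, 39.8]]
block 235 [[-30.9, -4.1, 46.9], [-25.3, 7.2, 48.4], [-19.8, 19.2, 49.9]]
```

View pics/w2c.png

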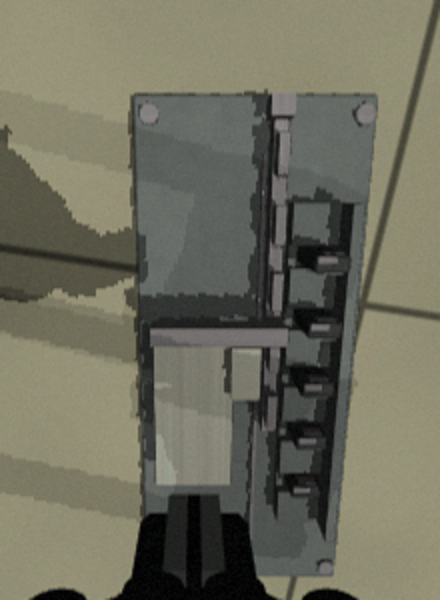

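The lug at (218,337) sits past the block at (247,373). The block and plate are back at full height (plate 38.5 mm, the same reading as before), and all five weights are standing. Handing in.

```bash
python3 -c "
from plant import robot
print(robot.close_job())"
```

```text
the job is handed in; nothing more can be done
None
```

The keeper bar is open against its end stop, the catch has sprung up behind the lug, and all five weights are standing; the job is handed in, but no verdict came back.

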